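Load the jar magazine at the orthodontic bench

ROBOT

A 6-joint arm with a two-finger parallel gripper is mounted at the origin on the work surface. World frame = base frame: x ahead of the robot, y to its left, z up, the work surface at z = 0. Lengths are in m, angles in degrees, forces in N, time in s.
With the tool pointing down it reaches from about 0.25 to 0.725 m from the base axis. Payload 9.7 kg.
Tool frame: the origin (TCP) lies at the very end of the fingers, on their centre line; the grasp point (between the pads) lies 19 mm behind it; z points along the fingers, y is the direction in which the jaws open and shut (so a half turn about z gives the same grasp; the last joint's range is limited). The gripper opens to 85 mm and grips with 20 to 120 N. Pads are 22 mm wide; open, the fingers measure 114 mm over their backs; the gripper's body (76 mm by 85 mm) begins 54 mm behind the grasp point. The pads swing forward as they close: fully open they stand 13 mm farther back than shut.
Start: joints at [76.662, 4.979, 10.078, 95.1, 0, 90], TCP at [0.127, 0.535, 0.231] pointing down, gripper open.
Joint ranges: [-179.16, 179.16], [-48.56, 103.87], [-65.8, 70.77], [-126.05, 130.52], [-82.76, 87.17], [-180, 180]. Speed limits (degrees/s): [127.2, 127.2, 147.25, 180, 180, 180].

INTERFACE

Orientations are given as [roll, pitch, yaw] about the fixed x, y, z axes, in that order (R = Rz(yaw) Ry(pitch) Rx(roll)).
In Python, from workcell import bot gives the robot as it stands.
- The arm moves only by the shell command python3 -m pendant 'ROWS' [FORCE]. ROWS is JSON, a list that holds one entry, the list of rows, each a list of 7 numbers: the shift along the tool's x, y, z in cm, then the turn, a rotation vector about the tool's x, y, z in rad, then the opening in per cent of the stroke, from 0 (shut) to 100 (fully open). In form: [[[dx, dy, dz, ax, ay, az, gripper], ...]]. A call has 1 to 5 rows; each row shifts and turns the pose as measured when the row begins, along the tool's axes as they then stand; what a row does not reach is not made up. A row lasts 1/12 s, in which the tool goes at most 41.7 mm and 7.16 degrees, less where a joint would pass 70% of its speed; a pose out of reach is approached as far as the arm can. A call with a gripper value outside its range is refused whole. The fingers move at their own pace and stop on an object; FORCE is the grip in N (left out, the last holds). Time passes only in rows, so rows that do not move let the fingers close. It gives the time, the measured TCP pose, the force and the opening at its end, in the units of the state.
- bot.get_obs(): the state, without advancing time (a new reading comes with each control period).
- bot.camera(name): name is "side" or "top"; returns the picture (400x640x3 uint8, red, green, blue); there is no depth.
- bot.get_calibration(name): a dict with "intrinsics" (3x3 intrinsics, pixels), "pose" (4x4, takes a point from camera to world coordinates). Camera axes: x right, y down, z forward; pixel columns grow to the right and rows downward; lengths in m; the calibration is good to about 2 mm. A picture is of the moment at which its call begins. get_calibration takes no time and is no camera call.
- bot.job_done(): hands the job in, once; it reports no verdict.
Trained networks look in the newest picture that a camera, given by its name, has taken for a name from the list of things; names that differ only in an ending like _2 or _b are one class to them, and where a whole thing is asked for, a point or a joint stands for the part that bears it (a point fixed in the world has none). Each returns a list of dicts, best first, with "confidence" (0 to 1); they miss things now and then, are a little off and sometimes report something else, mostly with a low value. They report only what shows in the picture. A call takes as long as a camera call.
- bot.masks_of(camera, thing): "pixels" (400x640 bool, what is visible of it) and "extent" ([left, top, right, bottom] in pixels, round what is visible of it).
- bot.mark_of(camera, thing): "uv" ([column, row] in pixels: a listed point, or the origin of a listed thing).
The state is a dict: "time": time; "q": joint angles; "qd": joint speeds; "joint_efforts": joint torques, N m; "ee_pos": TCP position; "tcp_rot": TCP orientation; "wrist_force": force on the tool from outside, world axes, zero at the start; "torque": the same for the moment, N m; "opening": finger opening in m.
Only numpy, scipy, OpenCV 4.12 (cv2) and the standard library are available. Lean on these libraries where they do the work, as an engineer would, in place of code of your own. Each camera call takes 0.05 s, during which the arm holds its last target. There are 200 camera calls.

TASK

Load the two slim jars upright into the steel gravity-feed magazine through its mouth on top: first the short jar, so that it stands at the bottom and will be taken out first, then the tall jar on top of it. Lower each jar to the mouth before letting it go, rather than dropping it in from high above, and leave the wide tub where it stands.

Things in the scene. Friction and masses are not known exactly. Their poses are not given: they have to be found in the camera images.
- magazine: Fixed upright steel magazine. Origin: on the table under the centre of its vertical square well; z up, x, y along the well's sides, hand outlet (50 mm high, 10 mm lip) low on the -x side. Base plate 12 mm thick, x -70..50, y -50..50 mm; its top is the well's floor. Well 66 x 66 mm inside up to z = 92 mm, then 45-degree lips flare to an 86 mm square mouth at z = 102 mm, its top. Jars drop freely down it.
- short_jar: Short slim jar: straight upright cylinder, 50 mm in diameter, 45 mm high, white with a flat grey screw lid of the same diameter (the top 14 mm); about 80 g, rigid, loose on the table. Origin: centre of its underside; z along its axis towards the lid.
- tall_jar: Tall slim jar of the same kind: 50 mm in diameter, 70 mm high, white with a flat grey screw lid of the same diameter (the top 14 mm); about 120 g, rigid, loose on the table. Origin: centre of its underside; z along its axis towards the lid.
- wide_tub: Wide tub of the same make, not to be loaded: 80 mm in diameter, 50 mm high, about 250 g, loose. Origin: centre of its underside. Tub and jars stand in any order at three places: left, right and near the robot. A plaster tooth model (33 mm high), a small amber bottle (85 mm) and a plier stand (170 mm high, far left) stand around and play no part.

How it is judged (in metres and radians):
On the way:
1. the short jar stands upright on the floor of the magazine, let go (x of short_jar in the frame of magazine between -0.014 and 0.014 m and y of short_jar in the frame of magazine between -0.014 and 0.014 m and z of short_jar in the frame of magazine between 0.004 and 0.02 m and angle between short_jar's own z axis and vertical below 0.17 rad and linear speed of short_jar below 0.03 m/s and contact force between short_jar and the fingers below 0.1 N), for 0.2 s.
At the end, for the whole second after the job is handed in: The short jar stands at rest on the floor of the magazine's well (underside within 8 mm of the floor) and the tall jar at rest on top of it (underside within 10 mm of the short jar's lid), both inside the well (within 14 mm of its axis along each side) and within 0.17 rad of upright (x of short_jar in the frame of magazine between -0.014 and 0.014 m and y of short_jar in the frame of magazine between -0.014 and 0.014 m and z of short_jar in the frame of magazine between 0.004 and 0.02 m and angle between each of short_jar, tall_jar's own z axis and vertical below 0.17 rad and linear speed of each of short_jar, tall_jar below 0.03 m/s and x of tall_jar in the frame of magazine between -0.014 and 0.014 m and y of tall_jar in the frame of magazine between -0.014 and 0.014 m and z of tall_jar in the frame of magazine between 0.047 and 0.067 m); the robot touches nothing.
It fails at once if a jar was let fall from more than 30 mm above the magazine's mouth ((horizontal distance between short_jar and magazine below 0.06 m and z of short_jar in the frame of magazine above 0.132 m and contact force between short_jar and anything else below 0.02 N) or (horizontal distance between tall_jar and magazine below 0.06 m and z of tall_jar in the frame of magazine above 0.132 m and contact force between tall_jar and anything else below 0.02 N)).
It fails at once if the wide tub was moved by more than 30 mm (distance of wide_tub from where it was at the start of the episode above 0.03 m).
It also fails if it takes over 61 s, if anything falls off the work surface, if the arm or the gripper's body presses on something with over 40 N, if the wrist force passes 120 N, or if a joint passes its speed limit or range.

## Working session

There is one attempt and no reset: what is moved stays moved. The work goes in short steps, Python scripts to look and compute and a shell command to move; the robot and the scene stay as the last step left them, time stands still between calls to the robot, and variables do not carry over. Pictures are saved under pics/ and viewed, about 8 in all and at most 12, crops included, and the job is handed in when it is done.

```bash
mkdir -p pics
cat > h.py <<'E'
import numpy as np, cv2
from workcell import bot
def save(cam,name):
    im=bot.camera(cam); cv2.imwrite('pics/'+name,im[:,:,::-1]); return im
def ray(cam,uv):
    c=bot.get_calibration(cam);K=np.array(c['intrinsics']);T=np.array(c['pose'])
    d=T[:3,:3]@np.linalg.solve(K,[uv[0],uv[1],1.]);return T[:3,3],d/np.linalg.norm(d)
def at_z(cam,uv,z):
    o,d=ray(cam,uv);return o+d*(z-o[2])/d[2]
def tri(u1,u2,c1='side',c2='top'):
    o1,d1=ray(c1,u1);o2,d2=ray(c2,u2)
    s=np.linalg.lstsq(np.c_[d1,-d2],o2-o1,rcond=None)[0]
    a=o1+d1*s[0];b=o2+d2*s[1];return (a+b)/2,np.linalg.norm(a-b)
def proj(cam,p):
    c=bot.get_calibration(cam);T=np.linalg.inv(np.array(c['pose']));q=np.array(c['intrinsics'])@(T@np.r_[p,1])[:3];return q[:2]/q[2]
E
python3 - <<'E'
from h import *
np.set_printoptions(precision=4,suppress=True)
a=save('side','s0.png');b=save('top','t0.png')
cv2.imwrite('pics/st0.png',np.vstack([a,b])[:,:,::-1][:, :])
for c in('side','top'):
    k=bot.get_calibration(c);print(c,k['intrinsics'],k['pose'])
M={}
for t in('magazine','short_jar','tall_jar','wide_tub'):
    for c in('side','top'):
        m=bot.mark_of(c,t);k=bot.masks_of(c,t)
        print(t,c,[(np.round(x['uv'],1),round(x['confidence'],2)) for x in m[:3]],[(np.round(x['extent']),round(x['confidence'],2)) for x in k[:3]])
        if m: M[t,c]=m[0]['uv'];print('   z0:',at_z(c,m[0]['uv'],0))
    if (t,'side') in M and (t,'top') in M: print(tri(M[t,'side'],M[t,'top']))
print(bot.get_obs())
E
```

```text
side [[510.3515   0.     322.8657]
 [  0.     510.3515 207.114 ]
 [  0.       0.       1.    ]] [[-0.9478 -0.2458  0.2031  0.3302]
 [-0.3188  0.7148 -0.6224  0.7299]
 [ 0.0079 -0.6547 -0.7559  0.9165]
 [ 0.      0.      0.      1.    ]]
top [[507.8955   0.     326.0238]
 [  0.     507.8955 197.2312]
 [  0.       0.       1.    ]] [[-0.0223 -0.9887  0.148   0.3848]
 [-0.9997  0.0201 -0.016   0.0229]
 [ 0.0129 -0.1483 -0.9889  1.1643]
 [ 0.      0.      0.      1.    ]]
magazine side [(array([294.6, 192.7]), 0.74)] [(array([268., 149., 332., 216.]), 0.61)]
   z0: [ 0.6563 -0.0464  0.    ]
magazine top [(array([351.7, 162.3]), 0.95)] [(array([322., 125., 381., 195.]), 0.8)]
   z0: [ 0.6406 -0.058   0.    ]
(array([ 0.6521, -0.0576, -0.0133]), np.float64(0.017127307632841513))
short_jar side [(array([342.6, 337.4]), 0.68)] [(array([335., 317., 357., 349.]), 0.79)]
   z0: [0.4332 0.2807 0.    ]
short_jar top [(array([203.5, 258.4]), 0.68)] [(array([192., 248., 214., 267.]), 0.82)]
   z0: [0.4243 0.2852 0.    ]
(array([0.4282, 0.284 , 0.0075]), np.float64(0.008301998657493148))
tall_jar si
[... 273 characters left out ...]
rray([ 0.465 , -0.2595, -0.0093]), np.float64(0.005843031349225432))
wide_tub side [] [(array([354., 214., 390., 254.]), 0.83)]
wide_tub top [(array([316.4, 247.2]), 0.73)] [(array([300., 228., 334., 266.]), 0.85)]
   z0: [0.4441 0.0285 0.    ]
{'time': 0.9, 'q': array([76.6628,  4.979 , 10.0787, 95.0979,  0.001 , 89.9996]), 'qd': array([ 0.016 ,  0.0995, -0.0244, -0.0778,  0.0254,  0.0216]), 'joint_efforts': array([ -0.0021, -52.0094,  46.4859,   0.0014,  -0.0001,  -0.    ]), 'ee_pos': array([0.1269, 0.5352, 0.2313]), 'tcp_rot': array([179.9982,  -0.001 , 166.6631]), 'wrist_force': array([-0.0336, -0.0698, -0.2965]), 'torque': array([0.0318, 0.0138, 0.019 ]), 'opening': 0.08525644256354739}
```

View pics/s0.png

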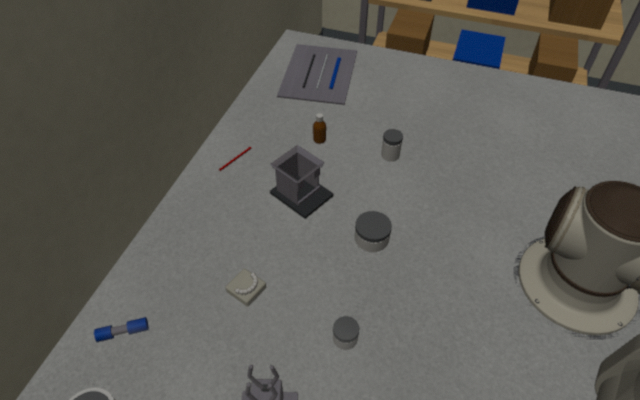

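View pics/t0.png

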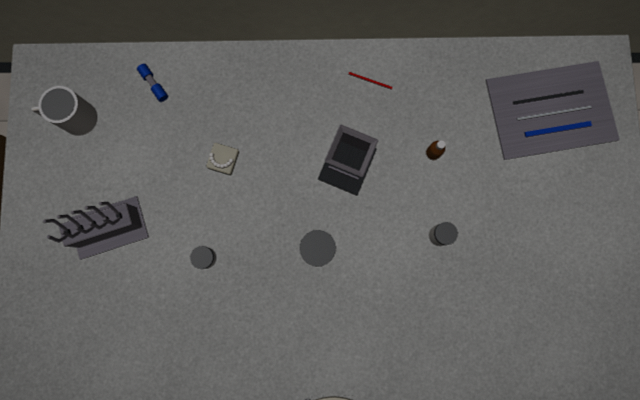

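The side view shows the magazine at about (300,180), tall jar (392,145), tub (373,232) and short jar (346,332). The top view agrees: magazine (350,160), tall (443,234), tub (318,248), short (203,258). Next I fit cylinders to the jar masks and enlarge the magazine.

```bash
cat > fit.py <<'E'
from h import *
from scipy.optimize import least_squares
np.set_printoptions(precision=4,suppress=True)
th=np.linspace(0,2*np.pi,72)
def ext(c,x,y,h,r):
    P=[proj(c,[x+r*np.cos(t),y+r*np.sin(t),z]) for t in th for z in(0,h)]
    P=np.array(P);return np.r_[P.min(0),P.max(0)]
def mext(t,c):
    k=bot.masks_of(c,t)[0];m=k['pixels'];ys,xs=np.nonzero(m)
    return np.r_[xs.min()-.0,ys.min(),xs.max()+1,ys.max()+1]-.5
if __name__=='__main__':
    for c in('side','top'): bot.camera(c)
    for t,r,g in(('short_jar',.025,(.428,.284)),('tall_jar',.025,(.465,-.26)),('wide_tub',.04,(.44,.028))):
        E={c:mext(t,c) for c in('side','top')}
        f=lambda p:np.r_[tuple(ext(c,p[0],p[1],p[2],r)-E[c] for c in E)]
        s=least_squares(f,[*g,.05]);print(t,s.x,s.fun)
    a=cv2.imread('pics/s0.png')[140:220,262:342];b=cv2.imread('pics/t0.png')[118:198,312:392]
    o=np.hstack([cv2.resize(i,(400,400),interpolation=cv2.INTER_CUBIC) for i in(a,b)])
    cv2.imwrite('pics/mag.png',np.clip(o*1.8,0,255).astype(np.uint8))
E
python3 fit.py
```

```text
Traceback (most recent call last):
  File "fit.py", line 16, in <module>
    s=least_squares(f,[*g,.05]);print(t,s.x,s.fun)
  File "fit.py", line 15, in <lambda>
    f=lambda p:np.r_[tuple(ext(c,p[0],p[1],p[2],r)-E[c] for c in E)]
                     ~~~~~^^^^^^^^^^^^^^^^^^^^^^^^^^^^^^^^^^^^^^^^^
  File "fit.py", line 15, in <genexpr>
    f=lambda p:np.r_[tuple(ext(c,p[0],p[1],p[2],r)-E[c] for c in E)]
                           ~~~^^^^^^^^^^^^^^^^^^^^
  File "fit.py", line 6, in ext
    P=[proj(c,[x+r*np.cos(t),y+r*np.sin(t),z]) for t in th for z in(0,h)]
       ~~~~^^^^^^^^^^^^^^^^^^^^^^^^^^^^^^^^^^^
  File "h.py", line 15, in proj
    c=bot.get_calibration(cam);T=np.linalg.inv(np.array(c['pose']));q=np.array(c['intrinsics'])@(T@np.r_[p,1])[:3];return q[:2]/q[2]
ValueError: time passes only in moves, steps and waits
```

```bash
python3 - <<'E'
s=open('h.py').read().replace("bot.get_calibration(cam)","cal(cam)")
s=s.replace("def save","import functools\n@functools.cache\ndef cal(c): return bot.get_calibration(c)\ndef save",1)
open('h.py','w').write(s)
E
python3 fit.py; python3 -c "from h import *;print(bot.get_obs()['time'])"
```

```text
short_jar [0.4268 0.2799 0.0387] [-0.4949  0.1895  1.4554  0.579   0.0491 -0.2334  0.4166 -1.1476]
tall_jar [ 0.4673 -0.2543  0.0648] [ 0.3695  0.6972  0.7188 -0.2503 -1.1665 -0.8152  1.0991 -0.1971]
wide_tub [0.442  0.0263 0.0477] [ 0.8368  0.2343  0.625  -0.205  -0.4553 -0.6896  0.0601 -0.7224]
1.5
```

View pics/mag.png

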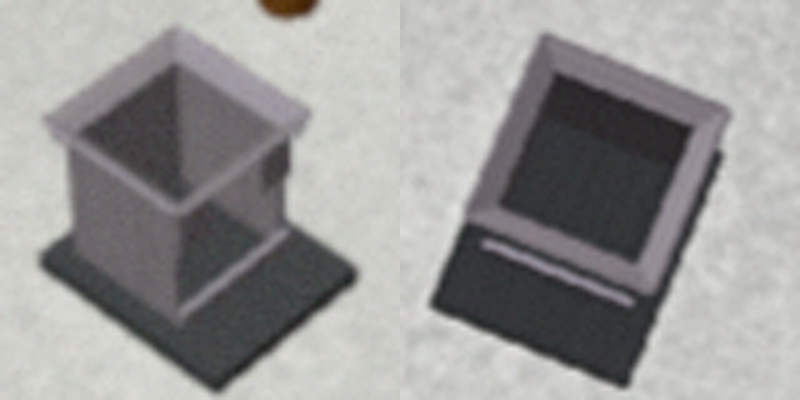

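The enlargement shows the mouth corners clearly, with the outlet towards the robot (bottom in top view, lower right in side view). I triangulate the corners.

```bash
cat > mag.py <<'E'
from h import *
np.set_printoptions(precision=4,suppress=True)
S=np.array([[45,132],[176,28],[310,110],[180,213]],float);T=np.array([[145,33],[331,108],[250,297],[68,222]],float)
S=(S+.5)/5-.5+[262,140];T=(T+.5)/5-.5+[312,118]
P=[]
for a,b in zip(S,T):
    p,e=tri(a,b);P.append(p);print(p,round(e,4))
P=np.array(P);print('centre',P.mean(0),'sides',np.linalg.norm(P-np.roll(P,-1,0),axis=1))
ex=P[0]-P[3]+P[1]-P[2];print('yaw x',np.degrees(np.arctan2(ex[1],ex[0])))
for c,Q in(('side',S),('top',T)):
    q=np.array([at_z(c,u,.102) for u in Q]);print(c,'centre at z=.102',q.mean(0),np.linalg.norm(q-np.roll(q,-1,0),axis=1))
from scipy.spatial.transform import Rotation as R
print(R.from_euler('xyz',bot.get_obs()['tcp_rot'],degrees=True).as_matrix())
E
python3 mag.py
```

```text
[ 0.7061 -0.0301  0.0901] 0.0005
[ 0.6702 -0.1093  0.0966] 0.0015
[ 0.5882 -0.0706  0.1032] 0.0053
[0.6232 0.0061 0.0992] 0.0052
centre [ 0.6469 -0.051   0.0973] sides [0.0872 0.0908 0.0844 0.0909]
yaw x -24.402727411899015
side centre at z=.102 [ 0.6463 -0.0466  0.102 ] [0.0904 0.0837 0.0871 0.0805]
top centre at z=.102 [ 0.6441 -0.0509  0.102 ] [0.0866 0.0903 0.084  0.09  ]
[[-0.973   0.2307  0.    ]
 [ 0.2307  0.973   0.    ]
 [ 0.      0.     -1.    ]]
```

Magazine centre is about (0.646, -0.050), mouth z about 0.10 and side about 88 mm, which agrees with the text. The jar heights fitted within a few mm. Now I head above the short jar at the current yaw.

```bash
cat > go.py <<'E'
import sys;from h import *
from scipy.spatial.transform import Rotation as R
o=bot.get_obs();M=R.from_euler('xyz',o['tcp_rot'],degrees=True).as_matrix()
t=np.array(list(map(float,sys.argv[1:4])))
print('t',o['time'],'pos',np.round(o['ee_pos'],4),'rot',np.round(o['tcp_rot'],1),'q',np.round(o['q'],0),'F',np.round(o['wrist_force'],1),'open',round(o['opening'],4),'\nremain tool cm',np.round(M.T@(t-o['ee_pos'])*100,2))
E
python3 -m pendant '[[[-3.5,-1.8,0,0,0,0,100],[-3.5,-1.8,0,0,0,0,100],[-3.5,-1.8,0,0,0,0,100],[-3.5,-1.8,0,0,0,0,100],[-3.5,-1.8,0,0,0,0,100]]]' 30
python3 -m pendant '[[[-3.5,-1.8,0,0,0,0,100],[-3.5,-1.8,0,0,0,0,100],[-3.5,-1.8,0,0,0,0,100],[-3.5,-1.8,0,0,0,0,100],[-3.5,-1.8,0,0,0,0,100]]]'
python3 go.py .427 .281 .12
```

```text
time: 1.92
ee_pos: [0.2762, 0.4073, 0.2295]
tcp_rot: [-180.0, -0.1, 167.4]
wrist_force: [0.3, 0.1, -0.3]
opening: 0.0855
time: 2.33
ee_pos: [0.433, 0.2735, 0.2303]
tcp_rot: [179.9, 0.0, 167.4]
wrist_force: [0.2, 1.3, 0.2]
opening: 0.0858
t 2.3333 pos [0.433  0.2735 0.2303] rot [179.9   0.  167.4] q [32. -0.  4. 95.  0. 45.] F [0.2 1.3 0.2] open 0.0858 
remain tool cm [ 0.75  0.57 11.03]
```

```bash
python3 -m pendant '[[[0.75,0.6,3,0,0,0,100],[0,0,3,0,0,0,100],[0,0,3,0,0,0,100],[0,0,2,0,0,0,100],[0,0,0,0,0,0,100]]]'
python3 go.py .427 .281 .018
python3 - <<'E'
from h import *
a=save('side','s1.png');b=save('top','t1.png')
def c(i,u,v): return cv2.resize(i[v-60:v+60,u-60:u+60],(400,400),interpolation=cv2.INTER_CUBIC)
cv2.imwrite('pics/z1.png',np.clip(np.hstack([c(a,346,325),c(b,203,258)])[:,:,::-1]*1.7,0,255).astype(np.uint8))
E
```

```text
time: 2.75
ee_pos: [0.4361, 0.2733, 0.1178]
tcp_rot: [179.7, 0.3, 166.5]
wrist_force: [-1.3, -0.2, -0.4]
opening: 0.0855
t 2.75 pos [0.4361 0.2733 0.1178] rot [179.7   0.3 166.5] q [32. -1. -9. 82. -0. 46.] F [-1.3 -0.2 -0.4] open 0.0855 
remain tool cm [1.12 0.49 9.97]
```

View pics/z1.png

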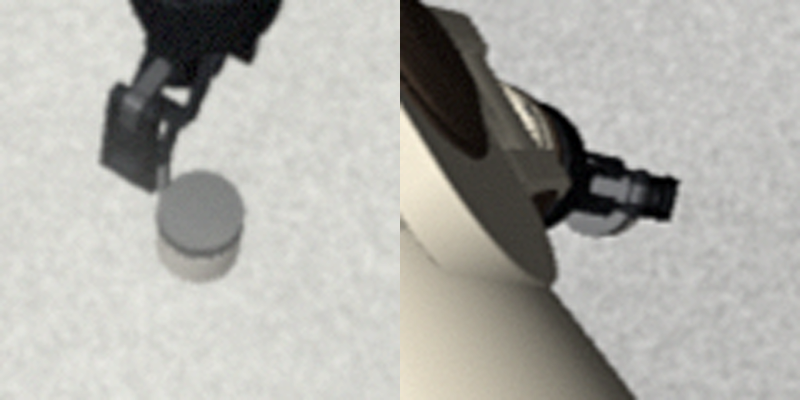

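The gripper is above the short jar with a finger on each side, but offset about 1 cm towards the tub and base. I correct that before descending.

```bash
python3 -m pendant '[[[1.1,0.5,1,0,0,0,100],[0.3,0.2,1,0,0,0,100],[0,0,0.5,0,0,0,100],[0,0,0,0,0,0,100]]]'
python3 go.py .427 .281 .018
```

```text
time: 3.18
ee_pos: [0.4275, 0.287, 0.1025]
tcp_rot: [179.2, 0.8, 166.6]
wrist_force: [0.4, 0.3, -0.6]
opening: 0.0855
t 3.1833 pos [0.4275 0.287  0.1025] rot [179.2   0.8 166.6] q [ 34.  -2. -11.  80.  -0.  47.] F [ 0.4  0.3 -0.6] open 0.0855 
remain tool cm [ 0.04 -0.72  8.44]
```

```bash
cat >> go.py <<'E'
yaw=float(sys.argv[4]) if len(sys.argv)>4 else 166.7
print('turn rad',np.round((R.from_matrix(M).inv()*R.from_euler('xyz',[180,0,yaw],degrees=True)).as_rotvec(),3))
E
python3 -m pendant '[[[0,-0.7,2,0,0,0,100],[0,0,2,0,0,0,100],[0,0,0,0,0,0,100]]]'
python3 go.py .427 .281 .018
```

```text
time: 3.43
ee_pos: [0.4289, 0.2818, 0.0653]
tcp_rot: [178.9, 1.1, 166.7]
wrist_force: [-0.5, -0.4, -0.7]
opening: 0.0853
t 3.4333 pos [0.4289 0.2818 0.0653] rot [178.9   1.1 166.7] q [ 33.  -2. -15.  75.  -0.  47.] F [-0.5 -0.4 -0.7] open 0.0853 
remain tool cm [ 0.26 -0.21  4.73]
turn rad [ 0.019  0.02  -0.   ]
```

```bash
python3 -m pendant '[[[0.2,-0.2,2,0.019,0.02,0,100],[0,0,2,0,0,0,100],[0,0,0.8,0,0,0,100],[0,0,0,0,0,0,100]]]'
python3 go.py .427 .281 .014
python3 - <<'E'
from h import *
a=save('side','s2.png')
i=a[265:385,286:406]
cv2.imwrite('pics/z2.png',np.clip(cv2.resize(i,(480,480),interpolation=cv2.INTER_CUBIC)[:,:,::-1]*1.7,0,255).astype(np.uint8))
E
```

```text
time: 3.77
ee_pos: [0.4298, 0.2818, 0.0216]
tcp_rot: [179.8, 0.2, 166.7]
wrist_force: [-0.3, -1.2, 0.6]
opening: 0.0854
t 3.7667 pos [0.4298 0.2818 0.0216] rot [179.8   0.2 166.7] q [ 33.   1. -17.  71.   0.  47.] F [-0.3 -1.2  0.6] open 0.0854 
remain tool cm [ 0.25 -0.14  0.76]
turn rad [0.004 0.003 0.   ]
```

View pics/z2.png

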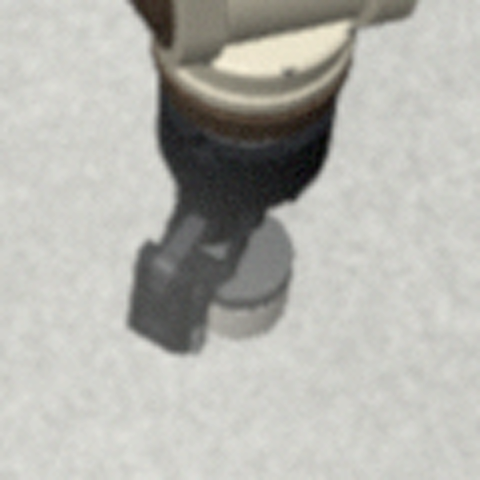

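The near finger is beside the jar (jar edges agree with the fit, u centre 346). Finishing the descent and gripping.

```bash
python3 -m pendant '[[[0.3,-0.2,0.8,0,0,0,100],[0,0,0,0,0,0,100]]]'
python3 go.py .427 .281 .014
python3 -m pendant '[[[0,0,0,0,0,0,50],[0,0,0,0,0,0,40],[0,0,0,0,0,0,30],[0,0,0,0,0,0,30],[0,0,0,0,0,0,30]]]' 30
python3 -m pendant '[[[0,0,0,0,0,0,30],[0,0,0,0,0,0,30],[0,0,0,0,0,0,30]]]' 30
python3 go.py .427 .281 .014
```

```text
time: 3.98
ee_pos: [0.4276, 0.2813, 0.0166]
tcp_rot: [179.6, 0.3, 166.7]
wrist_force: [-0.7, -0.9, -1.5]
opening: 0.0852
t 3.9833 pos [0.4276 0.2813 0.0166] rot [179.6   0.3 166.7] q [ 33.   1. -18.  71.   0.  47.] F [-0.7 -0.9 -1.5] open 0.0852 
remain tool cm [ 0.06 -0.05  0.26]
turn rad [0.006 0.006 0.   ]
time: 4.4
ee_pos: [0.4288, 0.2822, 0.0199]
tcp_rot: [179.4, 0.5, 166.7]
wrist_force: [0.3, -0.2, -0.5]
opening: 0.0491
time: 4.65
ee_pos: [0.4288, 0.2822, 0.02]
tcp_rot: [179.4, 0.5, 166.7]
wrist_force: [-0.0, -0.0, -0.5]
opening: 0.0492
t 4.65 pos [0.4288 0.2822 0.02  ] rot [179.4   0.5 166.7] q [ 33.   1. -18.  71.   0.  47.] F [-0.  -0.  -0.5] open 0.0492 
remain tool cm [ 0.16 -0.16  0.6 ]
turn rad [0.01  0.009 0.   ]
```

Gripped at 49 mm. Lift and carry.

```bash
python3 -m pendant '[[[0,0,-3,0.01,0.009,0,30],[0,0,-3,0,0,0,30],[0,0,-3,0,0,0,30],[0,0,-3,0,0,0,30],[0,0,-2.5,0,0,0,30]]]' 50
python3 -m pendant '[[[-3,-2.8,0,0,0,0,30],[-3,-2.8,0,0,0,0,30],[-3,-2.8,0,0,0,0,30],[-3,-2.8,0,0,0,0,30],[-3,-2.8,0,0,0,0,30]]]'
python3 go.py .646 -.05 .165
```

```text
time: 5.07
ee_pos: [0.4247, 0.2795, 0.1626]
tcp_rot: [-179.4, -0.6, 166.7]
wrist_force: [0.3, 0.4, -1.2]
opening: 0.0487
time: 5.48
ee_pos: [0.5419, 0.1121, 0.1712]
tcp_rot: [-179.9, -0.1, 167.5]
wrist_force: [0.0, 0.4, -1.2]
opening: 0.0484
t 5.4833 pos [0.5419 0.1121 0.1712] rot [-1.799e+02 -1.000e-01  1.675e+02] q [12.  5.  3. 89. -0. 24.] F [ 0.   0.4 -1.2] open 0.0484 
remain tool cm [-13.67 -13.58   0.63]
turn rad [-0.002 -0.001  0.015]
```

```bash
python3 -m pendant '[[[-3,-3,0,0,0,0,30],[-3,-3,0,0,0,0,30],[-3,-3,0,0,0,0,30],[-2,-2,0,0,0,0,30],[0,0,0,0,0,0,30]]]'
python3 -m pendant '[[[0,0,0,0,0,0,30]]]'
python3 go.py .646 -.05 .165
```

```text
time: 5.9
ee_pos: [0.6267, -0.0255, 0.1696]
tcp_rot: [-179.8, -0.1, 167.2]
wrist_force: [1.4, 0.1, -1.3]
opening: 0.0484
time: 5.98
ee_pos: [0.627, -0.0269, 0.1688]
tcp_rot: [-179.8, -0.1, 167.1]
wrist_force: [-0.6, 0.2, -1.5]
opening: 0.0486
t 5.9833 pos [ 0.627  -0.0269  0.1688] rot [-1.798e+02 -1.000e-01  1.671e+02] q [-2. 15. 15. 90. -0. 10.] F [-0.6  0.2 -1.5] open 0.0486 
remain tool cm [-2.37 -1.83  0.38]
turn rad [-0.003 -0.002  0.007]
```

```bash
python3 -m pendant '[[[-2.2,-1.7,0,0,0,0,30],[0,0,0,0,0,0,30],[0,0,0,0,0,0,30]]]'
python3 go.py .646 -.05 .165
python3 - <<'E'
from h import *
a=save('side','s3.png');b=save('top','t3.png')
def c(i,u,v): return cv2.resize(i[v-50:v+50,u-50:u+50],(400,400),interpolation=cv2.INTER_CUBIC)
cv2.imwrite('pics/z3.png',np.clip(np.hstack([c(a,302,170),c(b,352,158)])[:,:,::-1]*1.8,0,255).astype(np.uint8))
E
```

```text
time: 6.23
ee_pos: [0.6442, -0.0478, 0.1677]
tcp_rot: [-179.8, -0.3, 167.1]
wrist_force: [-0.9, 0.0, -0.8]
opening: 0.0481
t 6.2333 pos [ 0.6442 -0.0478  0.1677] rot [-179.8   -0.3  167.1] q [-4. 18. 18. 90. -0.  9.] F [-0.9  0.  -0.8] open 0.0481 
remain tool cm [-0.22 -0.18  0.26]
turn rad [-0.003 -0.005  0.008]
```

View pics/z3.png

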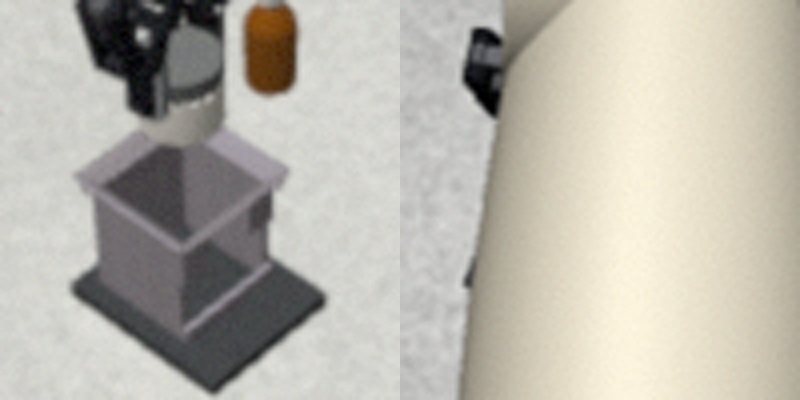

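Run:
```python
from h import *
def ext(x,y,z0,z1):
    P=np.array([proj('side',[x+.025*np.cos(t),y+.025*np.sin(t),z]) for t in np.linspace(0,6.28,90) for z in(z0,z1)])
    P=(P+.5-[252,120])*4-.5;return np.round(np.r_[P.min(0),P.max(0)],1)
print('measured right 225 bottom 146 top 27')
for y in(-.052,-.048,-.044): print(y,ext(.644,y,.148,.193))
for x in(.640,.648): print(x,ext(x,-.048,.148,.193))
```

```text
measured right 225 bottom 146 top 27
-0.052 [138.2  17.6 232.3 141.1]
-0.048 [135.5  22.1 229.9 145.9]
-0.044 [132.8  26.7 227.4 150.7]
0.64 [142.5  23.7 236.7 147.6]
0.648 [128.6  20.6 223.1 144.3]
```

The side view shows the jar held upright above the mouth; its outline puts it at about (0.647,-0.047), within 2-3 mm of the well's axis. Lowering.

```bash
python3 -m pendant '[[[0,-0.2,2,-0.003,-0.005,0,30],[0,0,2,0,0,0,30],[0,0,0,0,0,0,30]]]'
python3 go.py .645 -.050 .104
```

```text
time: 6.58
ee_pos: [0.6432, -0.0464, 0.1287]
tcp_rot: [180.0, 0.2, 167.4]
wrist_force: [-1.1, 0.8, -1.0]
opening: 0.0485
t 6.5833 pos [ 0.6432 -0.0464  0.1287] rot [180.    0.2 167.4] q [-4. 17. 13. 85.  0.  8.] F [-1.1  0.8 -1. ] open 0.0485 
remain tool cm [-0.24 -0.31  2.47]
turn rad [0.001 0.004 0.012]
```

```bash
python3 -m pendant '[[[-0.2,-0.4,1,0,0.004,0,30],[-0.1,-0.1,1,0,0,0,30],[0,0,0.4,0,0,0,30],[0,0,0,0,0,0,30]]]'
python3 go.py .645 -.050 .104
```

```text
time: 6.92
ee_pos: [0.6449, -0.0502, 0.1054]
tcp_rot: [179.9, 0.1, 167.5]
wrist_force: [-1.5, 0.1, -1.8]
opening: 0.0486
t 6.9167 pos [ 0.6449 -0.0502  0.1054] rot [1.799e+02 1.000e-01 1.675e+02] q [-4. 18. 11. 83.  0.  8.] F [-1.5  0.1 -1.8] open 0.0486 
remain tool cm [-0.01  0.02  0.14]
turn rad [0.001 0.001 0.014]
```

```bash
python3 -m pendant '[[[0,0,0.3,0,0,0,30],[0,0,0,0,0,0,30],[0,0,0,0,0,0,75],[0,0,0,0,0,0,75],[0,0,0,0,0,0,75]]]'
python3 -m pendant '[[[0,0,-2,0,0,0,90],[0,0,-2,0,0,0,100],[0,0,-3,0,0,0,100],[0,0,-3,0,0,0,100],[0,0,0,0,0,0,100]]]'
python3 go.py .467 -.255 .15
python3 - <<'E'
from h import *
a=save('side','s4.png')
i=a[120:220,252:352]
cv2.imwrite('pics/z4.png',np.clip(cv2.resize(i,(480,480),interpolation=cv2.INTER_CUBIC)[:,:,::-1]*1.8,0,255).astype(np.uint8))
E
```

```text
time: 7.33
ee_pos: [0.6457, -0.0502, 0.1041]
tcp_rot: [179.9, 0.2, 167.5]
wrist_force: [-0.2, -0.2, -0.6]
opening: 0.064
time: 7.75
ee_pos: [0.6441, -0.0503, 0.2073]
tcp_rot: [179.9, 0.1, 167.5]
wrist_force: [1.6, -0.5, 1.5]
opening: 0.0852
t 7.75 pos [ 0.6441 -0.0503  0.2073] rot [1.799e+02 1.000e-01 1.675e+02] q [-4. 18. 23. 95.  0.  8.] F [ 1.6 -0.5  1.5] open 0.0852 
remain tool cm [ 12.88 -23.83   5.69]
turn rad [0.001 0.001 0.014]
```

View pics/z4.png

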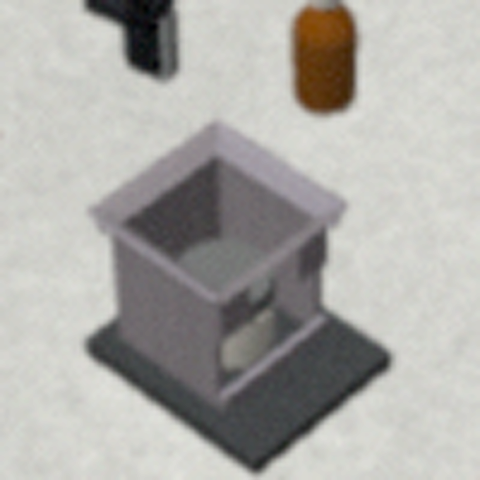

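The short jar stands upright in the well: its lid is level (ellipse about (215,255) in the crop), and the white body shows through the outlet (250,340). On to the tall jar.

```bash
python3 -m pendant '[[[1.9,-3.5,0,0,0,0,100],[1.9,-3.5,0,0,0,0,100],[1.9,-3.5,0,0,0,0,100],[1.9,-3.5,0,0,0,0,100],[1.9,-3.5,0,0,0,0,100]]]'
python3 -m pendant '[[[1.8,-3,0,0,0,0,100],[0.9,-1.5,0,0,0,0,100],[0,0,0,0,0,0,100]]]'
python3 go.py .467 -.255 .15
```

```text
time: 8.22
ee_pos: [0.5133, -0.1998, 0.1991]
tcp_rot: [179.9, -0.2, 168.1]
wrist_force: [-0.4, -1.1, -0.0]
opening: 0.0854
time: 8.47
ee_pos: [0.4708, -0.2438, 0.1975]
tcp_rot: [179.9, -0.3, 167.8]
wrist_force: [0.1, 0.1, -0.3]
opening: 0.0853
t 8.4667 pos [ 0.4708 -0.2438  0.1975] rot [179.9  -0.3 167.8] q [-27.   2.   3.  91.  -0. -15.] F [ 0.1  0.1 -0.3] open 0.0853 
remain tool cm [ 0.11 -1.18  4.75]
turn rad [ 0.001 -0.005  0.019]
```

Run:
```python
from h import *
a=save('side','s5.png')
i=a[75:195,330:450]
cv2.imwrite('pics/z5.png',np.clip(cv2.resize(i,(480,480),interpolation=cv2.INTER_CUBIC)[:,:,::-1]*1.8,0,255).astype(np.uint8))
```

```text
(no output)
```

View pics/z5.png

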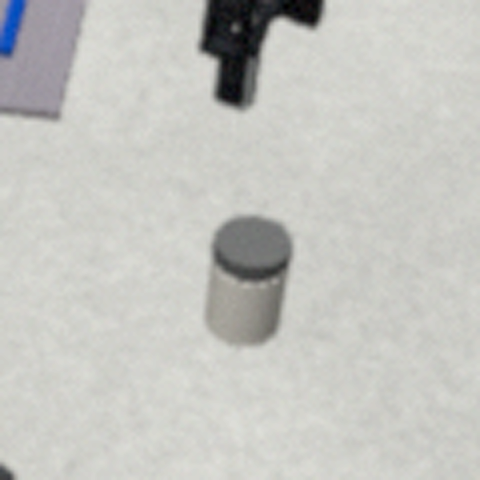

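The tall jar stands free; its outline in the side picture is u 381–403, v 128–161. That is 4 px narrower than the mask's right edge, so I refit using direct segmentation.

Run:
```python
from fit import *
E={'side':np.array([206,214,293,346])/4+[330,75,330,75]-.4}
i=cv2.GaussianBlur(cv2.imread('pics/t0.png'),(3,3),0)[205:265,410:475].astype(float)
bg=np.median(i.reshape(-1,3),0);m=(np.abs(i-bg).max(2)>22).astype(np.uint8)
n,l,s,c=cv2.connectedComponentsWithStats(m);k=1+np.argmax(s[1:,4]);x,y,w,h,_=s[k];print('top blob',x+410,y+205,w,h,bg)
E['top']=np.array([x+410,y+205,x+w+410,y+h+205])-.5
cv2.imwrite('pics/blob.png',m*255)
for keys in(['side','top'],['side'],['top']):
    f=lambda p:np.r_[tuple(ext(c,p[0],p[1],p[2],.025)-E[c] for c in keys)]
    s=least_squares(f,[.467,-.255,.07]);print(keys,s.x,np.round(s.fun,2))
```

```text
top blob 429 222 29 25 [109. 110. 110.]
['side', 'top'] [ 0.4662 -0.254   0.0677] [ 0.17  0.38  0.94  0.32 -0.25 -0.42  0.37 -0.69]
['side'] [ 0.4679 -0.2549  0.0676] [-0.37  0.06  0.35 -0.07]
['top'] [ 0.4651 -0.2543  0.064 ] [-0.09  0.23  0.08 -0.24]
```

Height 0.068 and position (0.4665,-0.2545) agree across both views. Approach.

```bash
python3 -m pendant '[[[0.1,-1.2,2,0,-0.005,0,100],[0,0,2,0,0,0,100],[0,0,2,0,0,0,100],[0,0,0,0,0,0,100]]]'
python3 go.py .4665 -.2545 .09
```

```text
time: 8.85
ee_pos: [0.4705, -0.2531, 0.1351]
tcp_rot: [179.9, 0.2, 167.8]
wrist_force: [-0.2, -0.2, -1.3]
opening: 0.0853
t 8.85 pos [ 0.4705 -0.2531  0.1351] rot [179.9   0.2 167.8] q [-28.   2.  -4.  84.   0. -16.] F [-0.2 -0.2 -1.3] open 0.0853 
remain tool cm [ 0.38 -0.23  4.51]
turn rad [0.002 0.004 0.02 ]
```

```bash
python3 -m pendant '[[[0.4,-0.2,2,0,0.004,0,100],[0,0,2,0,0,0,100],[0,0,0,0,0,0,100]]]'
python3 go.py .4665 -.2545 .04
```

```text
time: 9.1
ee_pos: [0.4685, -0.2518, 0.0947]
tcp_rot: [179.9, 0.0, 168.0]
wrist_force: [-0.2, 0.5, -0.4]
opening: 0.0854
t 9.1 pos [ 0.4685 -0.2518  0.0947] rot [179.9   0.  168. ] q [-28.   2.  -8.  80.   0. -16.] F [-0.2  0.5 -0.4] open 0.0854 
remain tool cm [ 0.14 -0.32  5.47]
turn rad [0.003 0.    0.023]
```

```bash
python3 -m pendant '[[[0.2,-0.4,2,0,0,0,100],[0.1,-0.1,2,0,0,0,100],[0,0,1.5,0,0,0,100],[0,0,0,0,0,0,100],[0,0,0,0,0,0,100]]]'
python3 go.py .4665 -.2545 .04
```

```text
time: 9.52
ee_pos: [0.4694, -0.254, 0.0446]
tcp_rot: [179.9, 0.3, 168.3]
wrist_force: [0.2, 0.4, 1.0]
opening: 0.0853
t 9.5167 pos [ 0.4694 -0.254   0.0446] rot [179.9   0.3 168.3] q [-29.   3. -13.  74.   0. -17.] F [0.2 0.4 1. ] open 0.0853 
remain tool cm [ 0.27 -0.11  0.45]
turn rad [0.002 0.005 0.028]
```

```bash
python3 -m pendant '[[[0.3,-0.1,0.5,0,0.005,0,100],[0,0,0,0,0,0,100],[0,0,0,0,0,0,50],[0,0,0,0,0,0,40],[0,0,0,0,0,0,30]]]' 30
python3 -m pendant '[[[0,0,0,0,0,0,30],[0,0,0,0,0,0,30],[0,0,0,0,0,0,30],[0,0,0,0,0,0,30]]]' 50
python3 go.py .4665 -.2545 .185
```

```text
time: 9.93
ee_pos: [0.469, -0.2548, 0.045]
tcp_rot: [180.0, 0.3, 168.4]
wrist_force: [-0.6, -0.4, 0.8]
opening: 0.0516
time: 10.27
ee_pos: [0.4695, -0.2552, 0.0463]
tcp_rot: [-180.0, 0.4, 168.4]
wrist_force: [0.4, 0.1, -0.4]
opening: 0.0486
t 10.2667 pos [ 0.4695 -0.2552  0.0463] rot [-180.     0.4  168.4] q [-29.   3. -13.  74.   0. -17.] F [ 0.4  0.1 -0.4] open 0.0486 
remain tool cm [  0.21   0.   -13.87]
turn rad [-0.     0.007  0.029]
```

```bash
python3 -m pendant '[[[0,0,-3,0,0.007,0,30],[0,0,-3,0,0,0,30],[0,0,-3,0,0,0,30],[0,0,-3,0,0,0,30],[0,0,-2.5,0,0,0,30]]]'
python3 -m pendant '[[[-1.9,3.4,0,0,0,0,30],[-1.9,3.4,0,0,0,0,30],[-1.9,3.4,0,0,0,0,30],[-1.9,3.4,0,0,0,0,30],[-1.9,3.4,0,0,0,0,30]]]'
python3 go.py .645 -.05 .188
```

```text
time: 10.68
ee_pos: [0.4654, -0.2531, 0.1884]
tcp_rot: [179.8, -0.9, 168.4]
wrist_force: [0.5, 0.1, -0.4]
opening: 0.0487
time: 11.1
ee_pos: [0.5963, -0.1082, 0.197]
tcp_rot: [180.0, -0.2, 167.6]
wrist_force: [-0.2, -0.6, -1.1]
opening: 0.0486
t 11.1 pos [ 0.5963 -0.1082  0.197 ] rot [180.   -0.2 167.6] q [-10.  12.  15.  92.   0.   2.] F [-0.2 -0.6 -1.1] open 0.0486 
remain tool cm [-3.52  6.73  0.89]
turn rad [ 0.    -0.003  0.016]
```

```bash
python3 -m pendant '[[[-1.7,3,0,0,0,0,30],[-0.8,1.8,0,0,0,0,30],[0,0,0,0,0,0,30],[0,0,0,0,0,0,30]]]'
python3 go.py .645 -.05 .188
```

```text
time: 11.43
ee_pos: [0.6359, -0.0575, 0.1939]
tcp_rot: [179.9, -0.3, 168.0]
wrist_force: [-0.1, 0.2, -0.7]
opening: 0.0486
t 11.4333 pos [ 0.6359 -0.0575  0.1939] rot [179.9  -0.3 168. ] q [-5. 17. 20. 93.  0.  7.] F [-0.1  0.2 -0.7] open 0.0486 
remain tool cm [-0.74  0.92  0.59]
turn rad [ 0.001 -0.006  0.023]
```

```bash
python3 -m pendant '[[[-0.9,0.9,0.5,0,-0.006,0,30],[0,0,0,0,0,0,30],[0,0,0,0,0,0,30]]]'
python3 go.py .646 -.05 .155
python3 - <<'E'
from h import *
a=save('side','s6.png')
i=a[105:205,252:352]
cv2.imwrite('pics/z6.png',np.clip(cv2.resize(i,(400,400),interpolation=cv2.INTER_CUBIC)[:,:,::-1]*1.8,0,255).astype(np.uint8))
o=bot.get_obs()['ee_pos'];b=o[2]-.046
def ext(x,y):
    P=np.array([proj('side',[x+.025*np.cos(t),y+.025*np.sin(t),z]) for t in np.linspace(0,6.28,90) for z in(b,b+.07)])
    P=(P+.5-[252,105])*4-.5;return np.round(np.r_[P.min(0),P.max(0)],1)
for d in(-.005,0,.005): print(d,'dx',ext(o[0]+d,o[1]),'dy',ext(o[0],o[1]+d))
E
```

```text
time: 11.68
ee_pos: [0.6465, -0.0517, 0.1879]
tcp_rot: [180.0, -0.0, 167.9]
wrist_force: [0.2, -0.1, -0.8]
opening: 0.0484
t 11.6833 pos [ 0.6465 -0.0517  0.1879] rot [180.   -0.  167.9] q [-5. 18. 21. 92.  0.  7.] F [ 0.2 -0.1 -0.8] open 0.0484 
remain tool cm [0.09 0.15 3.29]
turn rad [ 0.001 -0.     0.022]
-0.005 dx [140.9  52.  236.6 211. ] dy [135.6  44.4 231.2 203. ]
0 dx [132.1  50.  228.1 208.9] dy [132.1  50.  228.1 208.9]
0.005 dx [123.3  48.1 219.7 206.8] dy [128.7  55.6 225.1 214.9]
```

View pics/z6.png

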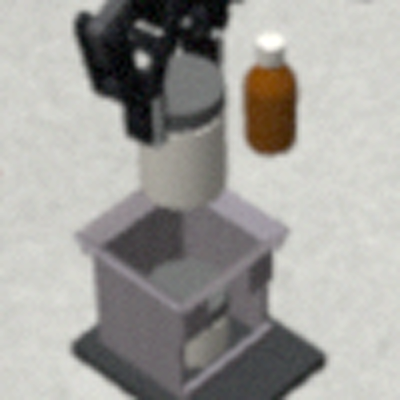

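The jar hangs upright over the mouth (outline u 141–228, bottom 208 in the crop), within about 2 mm of predicted. The short jar still stands in the well. Lowering.

```bash
python3 -m pendant '[[[0,0.1,2,0,0,0,30],[0,0,2,0,0,0,30],[0,0,1,0,0,0,30],[0,0,0,0,0,0,30]]]'
python3 go.py .647 -.05 .106
```

```text
time: 12.07
ee_pos: [0.646, -0.054, 0.1382]
tcp_rot: [179.9, 0.2, 167.7]
wrist_force: [-0.3, 0.2, -1.0]
opening: 0.0486
t 12.0667 pos [ 0.646  -0.054   0.1382] rot [179.9   0.2 167.7] q [-5. 18. 14. 87.  0.  8.] F [-0.3  0.2 -1. ] open 0.0486 
remain tool cm [0.   0.4  3.22]
turn rad [0.001 0.003 0.017]
```

```bash
python3 -m pendant '[[[0,0.4,1,0,0.003,0,30],[0,0.1,1,0,0,0,30],[0,0,0.8,0,0,0,30],[0,0,0,0,0,0,30]]]'
python3 go.py .647 -.05 .105
```

```text
time: 12.4
ee_pos: [0.6474, -0.0498, 0.11]
tcp_rot: [179.9, 0.1, 167.6]
wrist_force: [-0.1, 0.5, -1.0]
opening: 0.0484
t 12.4 pos [ 0.6474 -0.0498  0.11  ] rot [1.799e+02 1.000e-01 1.676e+02] q [-4. 18. 12. 84.  0.  8.] F [-0.1  0.5 -1. ] open 0.0484 
remain tool cm [ 0.03 -0.03  0.5 ]
turn rad [0.001 0.002 0.016]
```

Underside at about 0.064. A last 5 mm, then release.

```bash
python3 -m pendant '[[[0,0,0.4,0,0,0,30],[0,0,0,0,0,0,30],[0,0,0,0,0,0,75],[0,0,0,0,0,0,75],[0,0,0,0,0,0,80]]]'
python3 -m pendant '[[[0,0,-2,0,0,0,90],[0,0,-3,0,0,0,100],[0,0,-3,0,0,0,100],[0,0,-3,0,0,0,100],[0,0,-2,0,0,0,100]]]'
python3 -m pendant '[[[0,0,0,0,0,0,100],[0,0,0,0,0,0,100]]]'
python3 - <<'E'
from h import *
a=save('side','s7.png')
i=a[105:225,252:372]
cv2.imwrite('pics/z7.png',np.clip(cv2.resize(i,(480,480),interpolation=cv2.INTER_CUBIC)[:,:,::-1]*1.8,0,255).astype(np.uint8))
from scipy.optimize import least_squares
m=bot.masks_of('side','wide_tub')
print([(k['extent'],k['confidence']) for k in m[:1]], bot.get_obs()['time'])
for z in(.127,.102): print(z,proj('side',[.646,-.05,z]))
E
```

```text
time: 12.82
ee_pos: [0.648, -0.0497, 0.1069]
tcp_rot: [179.9, 0.2, 167.6]
wrist_force: [0.5, 0.1, -0.0]
opening: 0.0684
time: 13.23
ee_pos: [0.6453, -0.0496, 0.2374]
tcp_rot: [180.0, -0.2, 167.6]
wrist_force: [1.0, -0.7, 0.3]
opening: 0.0852
time: 13.4
ee_pos: [0.6469, -0.0497, 0.244]
tcp_rot: [179.9, 0.3, 167.6]
wrist_force: [-0.1, 0.6, -0.5]
opening: 0.0856
[([354.1, 211.8, 389.3, 254.1], 0.83)] 13.5
0.127 [297.53987584 154.4618405 ]
0.102 [297.86460424 162.48433526]
```

View pics/z7.png

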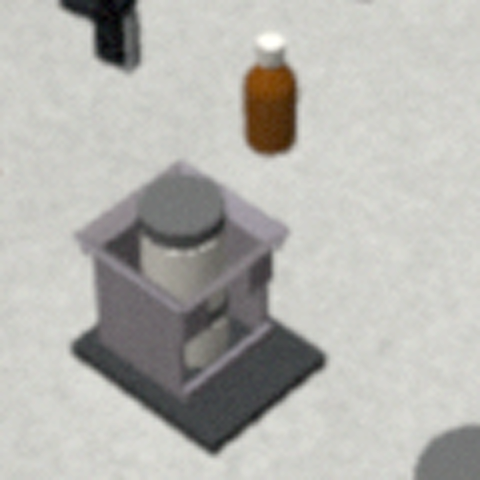

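The tall jar stands upright on the short one. Its lid centre is at (297.2,155.7) px, against a predicted (297.5,154.5) for z = 0.127. The tub hasn't moved and the fingers are well clear.

```bash
python3 -c "from workcell import bot;print(bot.job_done())"
```

```text
the job is handed in; nothing more can be done
None
```

I loaded both jars upright into the magazine, the short jar first and the tall jar on top of it, and handed the job in after about 13.5 s of the 61 s allowed. No verdict was reported.

- **Release heights:** I let the short jar go with its underside at about z = 0.084 m, and the tall jar about 4 mm above the short jar's lid.
- **Short jar:** after release it stood level in the well, with its body visible through the outlet.
- **Tall jar:** its lid centre was at pixel (297.2, 155.7) in the last side picture. I had predicted (297.5, 154.5) for an upright stack in the centre, with the lid at 127 mm.
- **Wide tub:** its outline in the side view stayed within about 2 pixels of where it started.
- **Clearance:** the gripper was open and about 12 cm above the stack.

**Disagreements and limits:**
- The first mask for the tall jar was about 4 pixels too wide, so I measured its outline again from the pictures before gripping it.
- The heights I measured for the jars and tub came out 2 to 6 mm below the stated ones.
- The last check used the side view only. When I took a top picture with the gripper over the magazine, the arm covered it.

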